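# Roll the fallen bottle aside and open the flap mirror

## Robot

A 6-joint arm with a two-finger parallel gripper is mounted at the origin on the work surface. World frame = base frame: x ahead of the robot, y to its left, z up, the work surface at z = 0. Lengths are in m, angles in rad, forces in N, time in s.
With the tool pointing down it reaches from about 0.25 to 0.725 m from the base axis. Payload 4 kg.
Tool frame: the origin (TCP) lies at the very end of the fingers, on their centre line; the grasp point (between the pads) lies bot.grasp_offset behind it (bot.grasp_offset is the distance from the TCP to the grasp point, in m); z points along the fingers, y is the direction in which the jaws open and shut (so a half turn about z gives the same grasp; the last joint's range is limited). The gripper opens to 85 mm and grips with 20 to 120 N. Pads are 22 mm wide; open, the fingers measure 114 mm over their backs; the gripper's body (76 mm by 85 mm) begins 54 mm behind the grasp point. The pads swing forward as they close: fully open they stand 13 mm farther back than shut.
Start: joints at [1.334, 0.241, 0.005, 1.335, 0, 1.571], TCP at [0.117, 0.486, 0.231] pointing down, gripper open.
Joint ranges: [-2.72, 2.72], [-1.05, 1.87], [-1.09, 1.28], [-1.99, 2.15], [-1.42, 1.44], [-3.14, 3.14]. Speed limits (rad/s): [2.79, 2.79, 3.14, 3.14, 3.14, 3.14].

## Interface

Orientations are given as a unit quaternion [x, y, z, w].
In Python, from workcell import bot gives the robot as it stands. The module is installed in compiled form; this text tells all that it offers.
- The arm moves only by the shell command python3 -m jog 'ROWS' [OPENING]. ROWS is JSON, a list that holds one entry, the list of rows, each a list of 6 numbers: the shift along the tool's x, y, z in m, then the turn, a rotation vector about the tool's x, y, z in degrees. In form: [[[dx, dy, dz, wx, wy, wz], ...]]. A call has 1 to 12 rows; each row shifts and turns the pose as measured when the row begins, along the tool's axes as they then stand; what a row does not reach is not made up. A row lasts 1/8 s, in which the tool goes at most 62.5 mm and 10.7 degrees, less where a joint would pass 70% of its speed; a pose out of reach is approached as far as the arm can. A call is refused whole if a number of a shift passes 0.0625 or a number of a turn 10.7, either way. A call with a gripper value outside its range is refused whole. OPENING is the finger opening in m, from 0 to 0.0854, set as the call begins (- or left out, the last holds). The fingers move at their own pace and stop on an object; the grip force is fixed at half the most. Time passes only in rows, so rows that do not move let the fingers close. It gives the time, the measured TCP pose, the force and the opening at its end, in the units of the state.
- bot.get_obs(): the state, without advancing time (a new reading comes with each control period).
- bot.camera(name): name is "scene" or "side" or "wrist"; returns a dict with "pixels" (384x512x3 uint8, red, green, blue), "fx", "fy", "cx", "cy" (pixels), "rvec" (rotation vector, rad) and "tvec" (3), from world to camera coordinates, as OpenCV has them. Camera axes: x right, y down, z forward; pixel columns grow to the right and rows downward; lengths in m; the calibration is good to about 2 mm. A picture is of the moment at which its call begins. There is no depth.
- bot.job_done(): hands the job in, once; it reports no verdict.
The state is a dict: "clock": time; "joint_pos": joint angles; "joint_vel": joint speeds; "tau": joint torques, N m; "eef_pos": TCP position; "tool_rot": TCP orientation; "ft_force": force on the tool from outside, world axes, zero at the start; "ft_torque": the same for the moment, N m; "grip_width": finger opening in m.
Only numpy, scipy, OpenCV 4.12 (cv2) and the standard library are available. Lean on these libraries where they do the work, as an engineer would, in place of code of your own. Each camera call takes 0.05 s, during which the arm holds its last target. There are 200 camera calls.

## Task

The cobalt bottle lying on its side blocks the flap mirror. With a fingertip on top of it, roll the bottle to the left until it rests along the middle line of the yellow strip; then push the flap mirror open from behind, as far as it goes, so that it stands square to its chrome frame. Do not grip or lift the bottle or push it low on its side, do not let the mirror knock the bottle, and leave the other things where they are.

Things in the scene. Friction and masses are not known exactly. Their poses are not given: they have to be found in the camera images.
- bottle: cobalt glass bottle on its side, 0.3 kg; straight round body 64 mm in diameter, 120 mm long; thinner neck and steel cap reach 115 mm from the origin. Origin on its axis, mid-body, 32 mm above the shelf; x runs along the axis to the cap; y, z turn as it rolls. It stops by itself within centimetres. A fingertip on its top, moved level, rolls it half the finger's travel: several strokes may be needed
- strip: flat yellow strip on the shelf, 190 (x) by 50 mm (y), under 1 mm thick, no bump. Origin at its centre; x along it, nearly parallel to the bottle, which starts 55 to 100 mm off on its -y side (the robot's right) and must roll to +y, until the bottle's axis lies above the strip's middle line (x axis)
- mirror: fixed chrome frame of the flap mirror, on the right. Origin on the shelf under the hinge; the upright frame runs 203 mm from there to -x of this body (towards the robot), front face at y = -2 mm, back and feet to y = -88 mm, top 126 mm above the shelf. +y points out of the frame to the left, towards the bottle
- flap (a joint): opening angle of the flap mirror in rad: 0 shut against its frame, 1.55 fully open at its stop, square to the frame. Seen from above it opens clockwise: the free edge goes from the -x side of the hinge round to its +y side. It starts 0.6 to 0.8 open; its stiff hinge stays where it is left and needs about 1 N at the free edge
- flap_edge (a point): middle of the free upright edge of the flap, 190 mm from the hinge axis. The flap is a plate 7 mm thick, 190 mm wide and 106 mm tall, from 12 to 118 mm above the shelf; between it and the frame is an open wedge into which a finger can go from above
- flap_hinge (a point): point on the upright hinge axis of the flap, half-way up it, 65 mm above the shelf
- mug: stainless steel shaving mug, 76 mm in diameter, 85 mm tall, with a handle; stays where it is. Origin at the centre of its underside
- jar: white ceramic jar with a steel lid, 60 mm in diameter, 55 mm tall; stays where it is. Origin at the centre of its underside
- brush: upright dark shaving brush, 46 mm in diameter, 105 mm tall; stays where it is. Origin at the centre of its underside
- comb: tortoiseshell-coloured plastic comb lying flat, 170 mm (x) by 32 mm (y), 6 mm thick, to the left of the strip; stays where it is. Origin at its centre on the shelf
- soap: blue dish 120 mm (x) by 85 mm (y) with a cream bar of soap, 34 mm tall in all; stays where it is. Origin at the centre of its underside
- tumbler: pale aqua tumbler 70 mm in diameter and 100 mm tall with a red toothbrush standing in it up to 167 mm; stays where it is. Origin at the centre of its underside

How it is judged:
By the outcome, as a careful person would: the job done as asked, in the order asked, and still so for the second after the job is handed in, with the robot touching nothing.
It also fails if it takes over 61 s, if anything falls off the work surface, if the arm or the gripper's body presses on something with over 40 N, if the wrist force passes 120 N, or if a joint passes its speed limit or range.

## Working session

There is one attempt and no reset: what is moved stays moved. The work goes in short steps, Python scripts to look and compute and a shell command to move; the robot and the scene stay as the last step left them, time stands still between calls to the robot, and variables do not carry over. Pictures are saved under pics/ and viewed, on a budget of 10 in all, crops included, one or two more only if the job needs it, and the job is handed in when it is done.

```bash
mkdir -p pics
cat > h.py <<'E'
import numpy as np, cv2
from workcell import bot
def save(name,out):
    c=bot.camera(name); cv2.imwrite(out,c['pixels'][:,:,::-1]); np.save(out+'.npy',c,allow_pickle=True); return c
def load(out): return np.load(out+'.npy',allow_pickle=True).item()
def K(c): return np.array([[c['fx'],0,c['cx']],[0,c['fy'],c['cy']],[0,0,1]])
def ray(c,uv,z):
    R=cv2.Rodrigues(np.array(c['rvec'],float))[0]; t=np.array(c['tvec'],float).ravel()
    o=-R.T@t; d=R.T@np.linalg.inv(K(c))@np.array([uv[0],uv[1],1.]); return o+d*(z-o[2])/d[2]
def proj(c,p): return cv2.projectPoints(np.array(p,float).reshape(-1,3),np.array(c['rvec'],float),np.array(c['tvec'],float),K(c),None)[0].reshape(-1,2)
E
python3 - <<'E'
from h import *
a=save('scene','pics/s0.png');b=save('side','pics/d0.png')
for c in(a,b):
    R=cv2.Rodrigues(np.array(c['rvec'],float))[0];print(-R.T@np.array(c['tvec']).ravel(),R[2])
cv2.imwrite('pics/both0.png',cv2.resize(np.vstack([a['pixels'],b['pixels']])[:,:,::-1],None,fx=.78,fy=.78))
o=bot.get_obs();print(o['eef_pos'],o['tool_rot'],o['clock'],bot.grasp_offset)
E
```

```text
[1.30667792 0.49770966 1.03023971] [-0.58344681 -0.34385834 -0.73576576]
[ 0.12487612 -0.82357547  0.82015779] [ 0.32981516  0.70834604 -0.6240736 ]
[0.11716727 0.48550069 0.23049608] [ 1.18127640e-01  9.92997976e-01 -9.30552144e-04 -1.19607943e-04] 0.1 0.0187
```

View pics/s0.png

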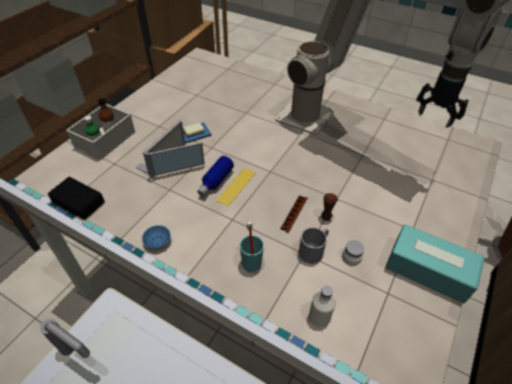

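View pics/d0.png

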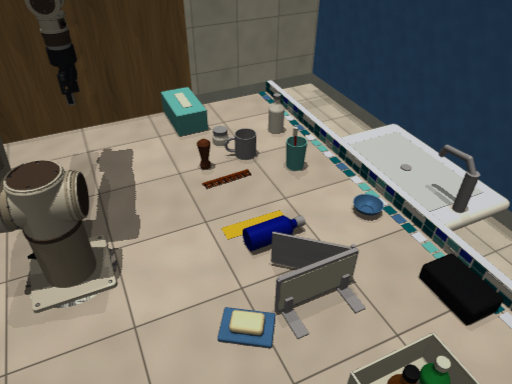

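Scene view: the bottle is at about (216,175) with its cap at (203,188), the strip at (237,186), and the mirror at (173,155). Side view: the bottle is at (268,233), the strip at (253,224), the flap at (314,252), and the frame at (317,280). Next I'll measure them.

```bash
cat > m.py <<'E'
from h import *
def blob(c,lo,hi,near=None):
    h=cv2.cvtColor(c['pixels'],cv2.COLOR_RGB2HSV); m=cv2.inRange(h,lo,hi)
    n,l,s,ce=cv2.connectedComponentsWithStats(m); k=1+np.argmax(s[1:,4]); return (l==k).astype(np.uint8)
def axis(c,m,z):
    v,u=np.nonzero(m); P=np.array([ray(c,(a,b),z)[:2] for a,b in zip(u,v)])
    r=cv2.minAreaRect(P.astype(np.float32)*1000); mu=P.mean(0); w,e=np.linalg.eigh(np.cov(P.T)); d=e[:,1]*np.sign(e[0,1]); 
    return mu.round(4),np.degrees(np.arctan2(d[1],d[0])).round(2),np.round(r[0],1),np.round(r[1],1),len(u)
def measure(c):
    print('strip',axis(c,blob(c,(20,150,100),(32,255,255)),0))
    print('bottle',axis(c,blob(c,(112,170,40),(130,255,255)),.032))
E
python3 - <<'E'
from m import *
a=load('pics/s0.png');b=load('pics/d0.png')
measure(a);measure(b)
A=cv2.resize(a['pixels'][105:215,125:265],None,fx=5,fy=5,interpolation=3)[:,:,::-1]
B=cv2.resize(b['pixels'][200:350,205:375],None,fx=4.7,fy=4.7,interpolation=3)[:,:,::-1]
cv2.imwrite('pics/a0.png',A);cv2.imwrite('pics/b0.png',B);print(A.shape,B.shape)
E
```

```text
strip (array([ 0.503, -0.034]), np.float64(-0.39), array([499.3, -33.9]), array([ 41.6, 181. ]), 429)
bottle (array([ 0.5006, -0.1104]), np.float64(5.4), array([ 500.4, -110.3]), array([160.9,  61.8]), 488)
strip (array([ 0.482 , -0.0294]), np.float64(5.37), array([499.5, -34.4]), array([189. ,  49.4]), 509)
bottle (array([ 0.5106, -0.1052]), np.float64(5.94), array([ 515.9, -107.4]), array([159.8,  74.2]), 860)
(550, 700, 3) (705, 799, 3)
```

View pics/a0.png

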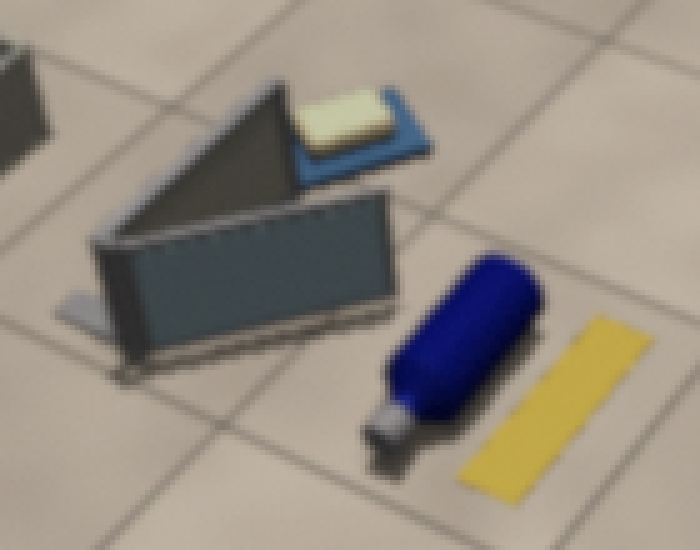

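View pics/b0.png

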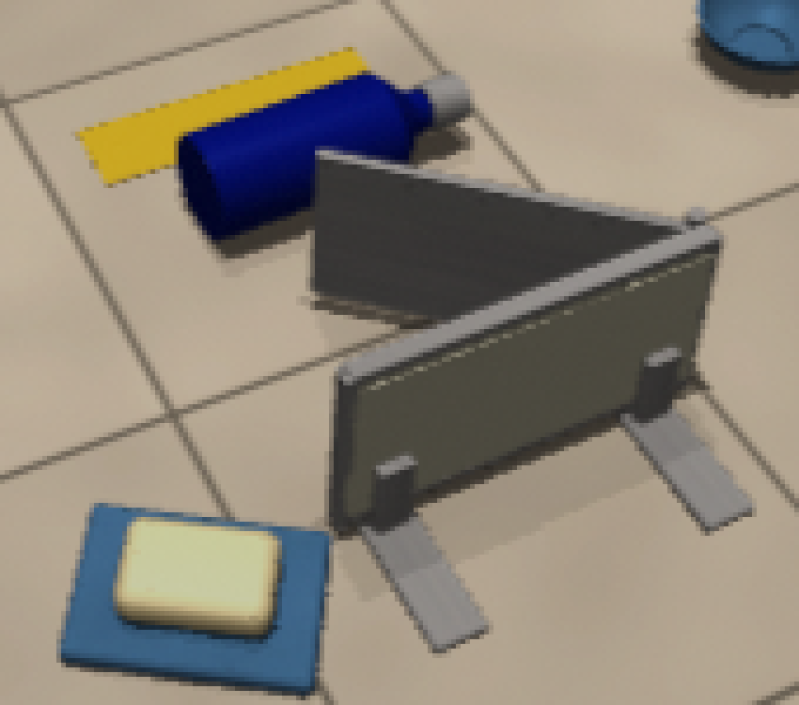

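Crops: the flap's free edge top is at a0 (390,190) and b0 (317,150), and the hinge top is at a0 (95,240) and b0 (697,212). The cap end is at a0 (385,432) and b0 (465,97), and the bottle's rear end centre is at b0 (200,190).

Run:
```python
from m import *
a=load('pics/s0.png');b=load('pics/d0.png')
f=lambda p:(p[0]/5+125-.4,p[1]/5+105-.4); g=lambda p:(p[0]/4.7+205-.4,p[1]/4.7+200-.4)
def A(n,p,z):print('A',n,ray(a,f(p),z).round(4))
def B(n,p,z):print('B',n,ray(b,g(p),z).round(4))
for p in [(458,480),(515,505),(603,315),(655,342)]:A('strip',p,0)
for p in [(75,133),(108,187),(352,47)]:B('strip',p,0)
A('edge',(390,190),.118);A('edgebot',(395,297),.012);B('edge',(317,150),.118);B('edgebot',(315,295),.012)
A('hinge',(95,240),.118);B('hinge',(697,212),.126)
A('frame near top',(283,80),.126);B('frame near',(340,372),.126);B('frame far',(720,235),.126)
A('cap',(385,432),.032);B('cap',(465,97),.032);B('rear',(200,190),.032);A('rear',(515,278),.04)
```

```text
A strip [ 0.5932 -0.0563  0.    ]
A strip [ 0.5921 -0.0102  0.    ]
A strip [ 0.4025 -0.0544  0.    ]
A strip [ 0.4073 -0.0068  0.    ]
B strip [ 0.4043 -0.0116  0.    ]
B strip [ 0.4053 -0.0624  0.    ]
B strip [ 0.5949 -0.0115  0.    ]
A edge [ 0.4747 -0.1848  0.118 ]
A edgebot [ 0.4756 -0.1907  0.012 ]
B edge [ 0.4732 -0.1922  0.118 ]
B edgebot [ 0.4732 -0.1975  0.012 ]
A hinge [ 0.6208 -0.3281  0.118 ]
B hinge [ 0.62   -0.3164  0.126 ]
A frame near top [ 0.4208 -0.3185  0.126 ]
B frame near [ 0.4136 -0.3315  0.126 ]
B frame far [ 0.621  -0.3338  0.126 ]
A cap [ 0.6047 -0.1062  0.032 ]
B cap [ 0.6169 -0.1115  0.032 ]
B rear [ 0.4408 -0.1161  0.032 ]
A rear [ 0.4373 -0.1081  0.04  ]
```

```bash
python3 -m jog '[[[0,0,0,0,0,-6.8],[0,0,0,0,0,-6.8],[-0.036,-0.05,0,0,0,0],[-0.036,-0.05,0,0,0,0],[-0.036,-0.05,0,0,0,0],[-0.036,-0.05,0,0,0,0],[-0.036,-0.05,0,0,0,0],[-0.036,-0.05,0,0,0,0],[-0.036,-0.05,0,0,0,0],[-0.036,-0.05,0,0,0,0],[-0.036,-0.05,0,0,0,0],[0,0,0,0,0,0]]]' 0
python3 - <<'E'
from h import *
o=bot.get_obs();print(o)
c=save('wrist','pics/w1.png')
print(c['rvec'],c['tvec'])
E
```

```text
clock: 1.6
eef_pos: [0.451, 0.0295, 0.2277]
tool_rot: [-0.006, 1.0, -0.003, -0.001]
ft_force: [-0.4, 0.3, 0.2]
grip_width: -0.0001
{'clock': 1.6, 'joint_pos': array([ 0.06950831,  0.14899933, -0.11904969,  1.304674  , -0.0061281 ,
        0.0568493 ]), 'joint_vel': array([ 0.03876281, -0.02197546, -0.03731568,  0.02675446,  0.0337483 ,
       -0.00550572]), 'tau': array([ -1.20723825, -32.07211018,  25.75089633,  -0.32286264,
        -0.27175013,  -0.16114402]), 'eef_pos': array([0.45102884, 0.02953647, 0.22769252]), 'tool_rot': array([-6.33238263e-03,  9.99974792e-01, -3.11875164e-03, -7.67968441e-04]), 'ft_force': array([-0.38165751,  0.31270022,  0.22149925]), 'ft_torque': array([ 0.07185155,  0.01813974, -0.0451172 ]), 'grip_width': -9.487011421854705e-05}
[-2.04251141 -2.0706319  -0.31013044] [-0.02264551 -0.46752427  0.24230696]
```

View pics/w1.png

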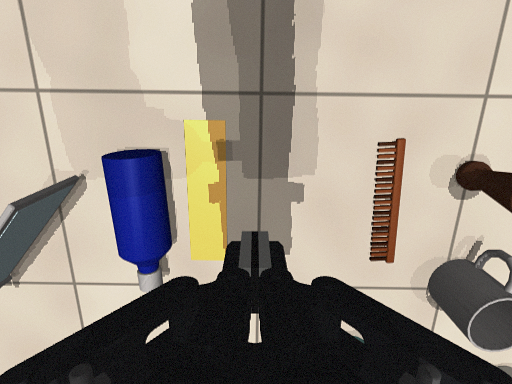

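The wrist view has +y to the right. The bottle body spans columns 103–171 with its cap at (149,280). The strip's corners are (184,121), (224,121), (190,261) and (227,261). I'll find the axis from the bisecting plane of the two silhouette edges.

```bash
cat >> m.py <<'E'
def edges(m,f0,f1):
    rows=np.nonzero(m.any(1))[0]; lo,hi=rows[0],rows[-1]; n=hi-lo
    rr=np.arange(int(lo+f0*n),int(lo+f1*n)); L=[np.nonzero(m[r])[0][0]-.5 for r in rr]; Rr=[np.nonzero(m[r])[0][-1]+.5 for r in rr]
    def fit(x):
        p=np.polyfit(rr,x,1); q=np.abs(np.polyval(p,rr)-x)<1.5; return np.polyfit(rr[q],np.array(x)[q],1)
    return fit(L),fit(Rr),lo,hi
def wrist(c):
    """lines y = y0 + slope*(x-0.5) for strip mid line and bottle axis from the wrist picture"""
    R=cv2.Rodrigues(np.array(c['rvec'],float))[0]; Ki=np.linalg.inv(K(c)); o=-R.T@np.array(c['tvec'],float).ravel()
    def plane(p): # image line u=p0*v+p1
        n=R.T@(K(c).T@np.array([1,-p[0],-p[1]])); return n/np.linalg.norm(n)
    def cut(n,z): # n.(X-o)=0 at height z
        k=n@o-n[2]*z; return (k-n[0]*.5)/n[1], -n[0]/n[1]
    m=blob(c,(18,100,60),(34,255,255)); l,r,lo,hi=edges(m,.12,.88)
    a,b=cut(plane(l),0),cut(plane(r),0); print('strip  y@.5 %.4f slope %.2f deg width %.4f'%((a[0]+b[0])/2,np.degrees((a[1]+b[1])/2),abs(a[0]-b[0])))
    S=(a[0]+b[0])/2
    m=blob(c,(112,150,30),(130,255,255)); l,r,lo,hi=edges(m,.15,.68)
    n1,n2=plane(l),plane(r); n=n1+n2; n/=np.linalg.norm(n); y,s=cut(n,.032)
    u=(np.polyval(l,lo)+np.polyval(r,lo))/2; q=ray(c,(u,lo),.05)
    # radius check: distance of axis point to plane
    X=np.array([.5,y,.032]); print('bottle y@.5 %.4f slope %.2f deg radius %.4f %.4f rear x~%.3f'%(y,np.degrees(s),abs(n1@(X-o)),abs(n2@(X-o)),q[0]),'diff strip %.4f'%(S-y))
E
python3 - <<'E'
from m import *
c=load('pics/w1.png'); wrist(c)
for uv,z in[((85,174),.118),((77,177),.118)]:print(ray(c,uv,z))
E
```

```text
strip  y@.5 -0.0330 slope -0.15 deg width 0.0504
bottle y@.5 -0.1089 slope 2.14 deg radius 0.0314 0.0314 rear x~0.432 diff strip 0.0759
[ 0.44086019 -0.1179039   0.118     ]
[ 0.44365663 -0.12530083  0.118     ]
```

```bash
python3 -m jog '[[[-0.02,-0.05,0,0,0,0.3],[-0.02,-0.05,0.02,0,0,0],[0,-0.05,0.03,0,0,0],[0,0,0.04,0,0,0],[0,0,0.04,0,0,0],[0,0,0.02,0,0,0],[0,0,0,0,0,0]]]'
python3 - <<'E'
from h import *
c=load('pics/w1.png');print(proj(c,[[.474,-.19,.118],[.474,-.19,.012],[.62,-.32,.118]]), bot.get_obs()['eef_pos'])
E
```

```text
clock: 2.52
eef_pos: [0.4896, -0.1116, 0.0738]
tool_rot: [-0.013, 1.0, -0.0, -0.003]
ft_force: [-0.2, -0.2, 0.3]
grip_width: -0.0002
[[ 10.67145644 208.59103192]
 [ 77.34682315 177.73310819]
 [-81.62945409 337.49420535]] [ 0.48960517 -0.1115613   0.07376269]
```

```bash
python3 -m jog '[[[0,-0.01,0.004,0,0,0],[0,0,0.004,0,0,0],[0,0,0.002,0,0,0],[0,0,0,0,0,0]]]'
```

```text
clock: 3.02
eef_pos: [0.492, -0.1209, 0.0664]
tool_rot: [-0.015, 1.0, -0.001, -0.0]
ft_force: [0.4, 0.4, 0.5]
grip_width: -0.0
```

```bash
python3 -m jog '[[[0,0,0.003,0,0,0],[0,0,0.002,0,0,0],[0,0,0,0,0,0]]]'
```

```text
clock: 3.4
eef_pos: [0.4927, -0.122, 0.0636]
tool_rot: [-0.014, 1.0, -0.002, 0.001]
ft_force: [1.0, 0.6, 0.2]
grip_width: -0.0
```

```bash
python3 -m jog '[[[0,0.006,0.002,0,0,0]]]'; python3 -m jog '[[[0,0.006,0.001,0,0,0]]]'; python3 -m jog '[[[0,0.007,0,0,0,0]]]'
```

```text
clock: 3.52
eef_pos: [0.4928, -0.1171, 0.0633]
tool_rot: [-0.014, 1.0, -0.003, 0.002]
ft_force: [-6.8, -2.8, 22.2]
grip_width: 0.0001
clock: 3.65
eef_pos: [0.4926, -0.1115, 0.0639]
tool_rot: [-0.013, 1.0, -0.004, 0.002]
ft_force: [-4.8, -0.6, 10.6]
grip_width: 0.0002
clock: 3.78
eef_pos: [0.4924, -0.1044, 0.0642]
tool_rot: [-0.013, 1.0, -0.004, 0.002]
ft_force: [-0.5, 0.5, -0.4]
grip_width: -0.0001
```

```bash
python3 -m jog '[[[0,0.008,0.0015,0,0,0]]]'; python3 -m jog '[[[0,0.008,0.001,0,0,0]]]';  python3 - <<'E'
from m import *
measure(save('scene','pics/s1.png'));measure(save('side','pics/d1.png'))
E
```

```text
clock: 3.9
eef_pos: [0.4924, -0.0964, 0.0638]
tool_rot: [-0.013, 1.0, -0.005, 0.003]
ft_force: [-5.2, 0.1, 16.5]
grip_width: -0.0003
clock: 4.03
eef_pos: [0.4921, -0.0882, 0.0638]
tool_rot: [-0.013, 1.0, -0.005, 0.003]
ft_force: [-3.7, 0.5, 11.1]
grip_width: -0.0
strip (array([ 0.541 , -0.0261]), np.float64(-7.35), array([522.5, -25.5]), array([ 30.8, 137.8]), 169)
bottle (array([ 0.5273, -0.094 ]), np.float64(9.44), array([527.5, -94.6]), array([103.8,  56.6]), 282)
strip (array([ 0.4884, -0.0154]), np.float64(-2.62), array([486.1, -15.8]), array([ 9.6, 56.7]), 41)
bottle (array([ 0.5108, -0.0942]), np.float64(9.57), array([513.2, -93.9]), array([162. ,  80.7]), 900)
```

```bash
python3 -m jog '[[[0,0.008,0.001,0,0,0]]]'; python3 -m jog '[[[0,0.008,0.001,0,0,0]]]';python3 -m jog '[[[0,0.006,0.0005,0,0,0]]]'
```

```text
clock: 4.25
eef_pos: [0.4918, -0.0795, 0.0636]
tool_rot: [-0.013, 1.0, -0.005, 0.003]
ft_force: [-2.6, 0.7, 7.7]
grip_width: 0.0002
clock: 4.38
eef_pos: [0.4914, -0.0709, 0.0629]
tool_rot: [-0.013, 1.0, -0.005, 0.003]
ft_force: [-1.5, 0.5, 4.3]
grip_width: 0.0001
clock: 4.5
eef_pos: [0.4911, -0.0642, 0.0622]
tool_rot: [-0.013, 1.0, -0.005, 0.003]
ft_force: [-0.2, 0.2, 0.2]
grip_width: 0.0001
```

```bash
python3 -m jog '[[[0,0,-0.03,0,0,0],[0,0,-0.06,0,0,0],[0.02,0.03,-0.05,0,0,0.5],[0.02,0.03,-0.02,0,0,0.5],[0,0,0,0,0,0],[0,0,0,0,0,0]]]';  python3 - <<'E'
from m import *
wrist(save('wrist','pics/w2.png'))
E
```

```text
clock: 5.25
eef_pos: [0.4485, -0.0001, 0.2224]
tool_rot: [-0.005, 1.0, -0.004, 0.001]
ft_force: [-0.8, 0.5, 0.3]
grip_width: 0.0
strip  y@.5 -0.0284 slope 1.12 deg width 0.0417
bottle y@.5 -0.0771 slope 2.10 deg radius 0.0314 0.0314 rear x~0.430 diff strip 0.0487
```

```bash
python3 -m jog '[[[-0.02,-0.045,0.02,0,0,0],[-0.02,-0.045,0.04,0,0,0],[0,0,0.045,0,0,0],[0,0,0.03,0,0,0],[0,0,0.012,0,0,0],[0,0,0,0,0,0]]]'
```

```text
clock: 6.05
eef_pos: [0.4902, -0.0968, 0.0656]
tool_rot: [-0.002, 1.0, -0.003, -0.003]
ft_force: [0.4, 0.7, 0.9]
grip_width: 0.0001
```

```bash
python3 -m jog '[[[0,0.006,0,0,0,0],[0,0.004,0.002,0,0,0]]]';python3 -m jog '[[[0,0.008,0.002,0,0,0]]]';python3 -m jog '[[[0,0.008,0.001,0,0,0]]]';python3 -m jog '[[[0,0.008,0.001,0,0,0]]]';python3 -m jog '[[[0,0.008,0.001,0,0,0]]]'
```

```text
clock: 6.3
eef_pos: [0.4919, -0.0867, 0.0655]
tool_rot: [-0.002, 1.0, -0.003, -0.001]
ft_force: [1.2, -0.2, 0.7]
grip_width: -0.0002
clock: 6.42
eef_pos: [0.4927, -0.0782, 0.0643]
tool_rot: [-0.002, 1.0, -0.003, 0.0]
ft_force: [0.1, 0.3, 1.1]
grip_width: -0.0001
clock: 6.55
eef_pos: [0.4928, -0.0696, 0.0639]
tool_rot: [-0.002, 1.0, -0.003, 0.001]
ft_force: [-2.6, -0.6, 4.3]
grip_width: -0.0
clock: 6.68
eef_pos: [0.4925, -0.0608, 0.0636]
tool_rot: [-0.003, 1.0, -0.004, 0.001]
ft_force: [-2.8, -0.1, 4.7]
grip_width: -0.0001
clock: 6.8
eef_pos: [0.4922, -0.0519, 0.063]
tool_rot: [-0.003, 1.0, -0.004, 0.001]
ft_force: [-1.0, -0.2, 1.2]
grip_width: 0.0001
```

```bash
python3 -m jog '[[[0,0,-0.03,0,0,0],[0,0,-0.05,0,0,0],[0.02,0.03,-0.04,0,0,0],[0.02,0.03,-0.03,0,0,0],[0,0.01,0,0,0,0],[0,0,0,0,0,0]]]';  python3 - <<'E'
from m import *
wrist(save('wrist','pics/w3.png'))
E
```

```text
clock: 7.55
eef_pos: [0.4516, 0.0242, 0.2157]
tool_rot: [-0.004, 1.0, -0.002, 0.002]
ft_force: [0.2, -0.1, -0.2]
grip_width: 0.0003
strip  y@.5 -0.0203 slope 3.00 deg width 0.0246
bottle y@.5 -0.0584 slope 2.18 deg radius 0.0314 0.0314 rear x~0.429 diff strip 0.0381
```

```bash
python3 -m jog '[[[-0.02,-0.045,0.02,0,0,0],[-0.02,-0.045,0.04,0,0,0],[0,0,0.045,0,0,0],[0,0,0.025,0,0,0],[0,0,0.01,0,0,0],[0,0,0,0,0,0]]]'
```

```text
clock: 8.35
eef_pos: [0.4928, -0.0729, 0.0654]
tool_rot: [-0.002, 1.0, -0.002, -0.002]
ft_force: [-0.7, -0.3, 1.1]
grip_width: -0.0002
```

```bash
python3 -m jog '[[[0,0.003,0.001,0,0,0],[0,0.003,0.002,0,0,0]]]';python3 -m jog '[[[0,0.006,0.0015,0,0,0]]]';python3 -m jog '[[[0,0.006,0.001,0,0,0]]]';python3 -m jog '[[[0,0.006,0.001,0,0,0]]]';python3 -m jog '[[[0,0.006,0.001,0,0,0]]]'
```

```text
clock: 8.6
eef_pos: [0.4944, -0.0669, 0.064]
tool_rot: [-0.001, 1.0, -0.003, -0.001]
ft_force: [-0.9, -1.0, 2.5]
grip_width: -0.0
clock: 8.72
eef_pos: [0.4943, -0.0608, 0.0639]
tool_rot: [-0.001, 1.0, -0.003, -0.0]
ft_force: [-6.2, -0.8, 11.6]
grip_width: 0.0001
clock: 8.85
eef_pos: [0.4944, -0.0543, 0.0641]
tool_rot: [-0.002, 1.0, -0.003, 0.0]
ft_force: [-0.4, -0.5, 0.9]
grip_width: 0.0
clock: 8.98
eef_pos: [0.4945, -0.0478, 0.064]
tool_rot: [-0.002, 1.0, -0.003, 0.001]
ft_force: [-3.2, 0.3, 5.7]
grip_width: -0.0002
clock: 9.1
eef_pos: [0.4942, -0.0413, 0.0639]
tool_rot: [-0.002, 1.0, -0.004, 0.001]
ft_force: [-3.0, 0.0, 8.7]
grip_width: -0.0
```

```bash
python3 -m jog '[[[0,0.006,0.001,0,0,0],[0,0.006,0.001,0,0,0]]]'; python3 -m jog '[[[0,0,0.0005,0,0,0]]]';python3 -m jog '[[[0,0,-0.03,0,0,0],[0,0,-0.05,0,0,0],[0.02,0.03,-0.04,0,0,0],[0.02,0.03,-0.03,0,0,0],[0,0.01,0,0,0,0],[0,0,0,0,0,0]]]';  python3 - <<'E'
from m import *
wrist(save('wrist','pics/w4.png'))
E
```

```text
clock: 9.35
eef_pos: [0.4938, -0.0282, 0.0635]
tool_rot: [-0.002, 1.0, -0.004, 0.001]
ft_force: [-3.6, 0.6, 4.0]
grip_width: -0.0
clock: 9.48
eef_pos: [0.4937, -0.0275, 0.0635]
tool_rot: [-0.003, 1.0, -0.004, 0.001]
ft_force: [-2.3, -0.1, 4.3]
grip_width: -0.0
clock: 10.22
eef_pos: [0.4554, 0.0454, 0.2162]
tool_rot: [-0.003, 1.0, -0.003, 0.004]
ft_force: [-0.8, 0.7, 0.5]
grip_width: 0.0002
strip  y@.5 -0.0101 slope 1.76 deg width 0.0041
bottle y@.5 -0.0387 slope 2.05 deg radius 0.0313 0.0313 rear x~0.429 diff strip 0.0286
```

```bash
python3 -m jog '[[[-0.02,-0.04,0.02,0,0,0],[-0.015,-0.04,0.04,0,0,0],[0,0,0.045,0,0,0],[0,0,0.025,0,0,0],[0,0,0.01,0,0,0],[0,0,0,0,0,0]]]'
```

```text
clock: 11.02
eef_pos: [0.4922, -0.0431, 0.0659]
tool_rot: [0.001, 1.0, -0.004, 0.0]
ft_force: [0.9, 0.4, 0.6]
grip_width: -0.0
```

```bash
python3 -m jog '[[[0,0,0.0025,0,0,0]]]';python3 -m jog '[[[0,0.004,0.001,0,0,0]]]';python3 -m jog '[[[0,0.004,0.001,0,0,0]]]';python3 -m jog '[[[0,0.003,0.001,0,0,0]]]'
```

```text
clock: 11.15
eef_pos: [0.4931, -0.0433, 0.064]
tool_rot: [0.001, 1.0, -0.004, 0.001]
ft_force: [0.0, -0.2, 4.6]
grip_width: -0.0001
clock: 11.28
eef_pos: [0.4938, -0.0394, 0.064]
tool_rot: [0.001, 1.0, -0.004, 0.002]
ft_force: [-1.3, 0.6, 1.6]
grip_width: 0.0
clock: 11.4
eef_pos: [0.4937, -0.0351, 0.064]
tool_rot: [0.001, 1.0, -0.004, 0.002]
ft_force: [-4.5, 0.7, 7.3]
grip_width: 0.0002
clock: 11.52
eef_pos: [0.4936, -0.0317, 0.064]
tool_rot: [0.0, 1.0, -0.004, 0.002]
ft_force: [-3.1, -0.6, 6.1]
grip_width: -0.0001
```

Hold briefly, lift and look.

```bash
python3 -m jog '[[[0,0,0.001,0,0,0],[0,0,0.0005,0,0,0]]]';python3 -m jog '[[[0,0,-0.03,0,0,0],[0,0,-0.05,0,0,0],[0.02,0.03,-0.04,0,0,0],[0.02,0,-0.03,0,0,0],[0,0,0,0,0,0],[0,0,0,0,0,0]]]';  python3 - <<'E'
from m import *
wrist(save('wrist','pics/w5.png'))
E
```

```text
clock: 11.78
eef_pos: [0.4941, -0.0308, 0.0641]
tool_rot: [-0.0, 1.0, -0.004, 0.003]
ft_force: [0.4, 0.3, -0.7]
grip_width: 0.0
clock: 12.52
eef_pos: [0.4548, 0.003, 0.2184]
tool_rot: [-0.001, 1.0, -0.003, 0.007]
ft_force: [-0.2, -0.4, -0.6]
grip_width: -0.0002
strip  y@.5 -0.0341 slope -0.82 deg width 0.0489
bottle y@.5 -0.0324 slope 2.20 deg radius 0.0314 0.0314 rear x~0.428 diff strip -0.0017
```

View pics/w5.png

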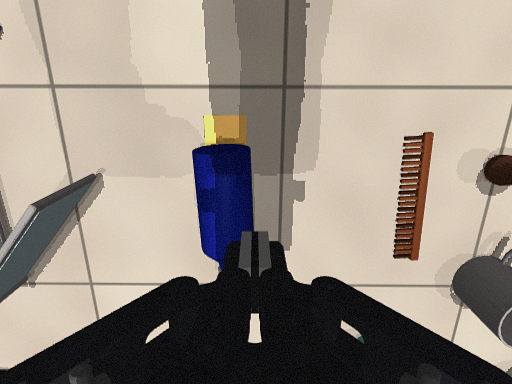

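The wrist view shows the bottle on the strip, centred near (223,200) and about 1 mm off the middle line. The yellow end shows at (225,128). Next is the flap: I'll go above the open wedge at about (0.485, -0.265) and descend.

```bash
python3 -m jog '[[[-0.005,-0.05,0,0,0,0],[-0.005,-0.05,0,0,0,0],[-0.005,-0.05,0,0,0,0],[-0.005,-0.05,0,0,0,0],[-0.005,-0.05,0,0,0,0],[0,0,0,0,0,0],[0,0,0,0,0,0]]]';  python3 - <<'E'
from m import *
c=save('wrist','pics/w6.png'); print(bot.get_obs()['eef_pos'])
E
```

```text
clock: 13.45
eef_pos: [0.4812, -0.2542, 0.2079]
tool_rot: [-0.002, 1.0, 0.0, -0.0]
ft_force: [-0.3, 0.7, 0.8]
grip_width: -0.0
[ 0.48113635 -0.25400644  0.2079395 ]
```

View pics/w6.png

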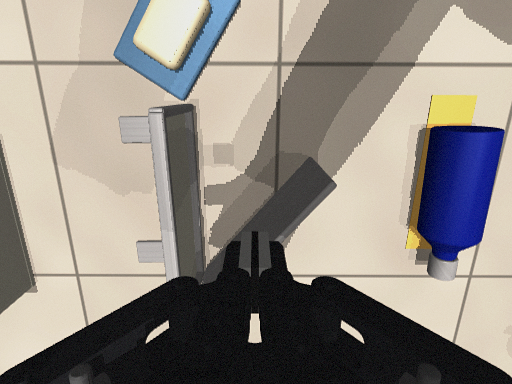

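Here the frame's near end is at (165–190,105), the flap's free edge is at (310,157)–(335,185), and the finger at (255,250) is over the wedge. Checking the coordinates:

Run:
```python
from m import *
c=load('pics/w6.png'); wrist(c)
for n,uv,z in[('edge top',(335,185),.118),('edge bot',(312,158),.012),('frame back',(150,108),.126),('frame front top',(190,104),.126),('frame top far',(176,275),.126),('frame top near r',(163,108),.126)]:print(n,ray(c,uv,z).round(4))
print(proj(c,[[.474,-.19,.118],[.474,-.19,.012],[.417,-.322,.126],[.417,-.322,.02],bot.get_obs()['eef_pos']]).round())
```

```text
strip  y@.5 -0.0540 slope 0.11 deg width 0.0079
bottle y@.5 -0.0318 slope 2.15 deg radius 0.0316 0.0316 rear x~0.432 diff strip -0.0222
edge top [ 0.4728 -0.1891  0.118 ]
edge bot [ 0.4722 -0.1883  0.012 ]
frame back [ 0.4131 -0.3294  0.126 ]
frame front top [ 0.4102 -0.3005  0.126 ]
frame top far [ 0.5514 -0.3209  0.126 ]
frame top near r [ 0.413  -0.3201  0.126 ]
[[334. 186.]
 [310. 160.]
 [161. 114.]
 [190. 108.]
 [254. 248.]]
```

```bash
python3 -m jog '[[[0,-0.004,0.04,0,0,0],[0,-0.002,0.045,0,0,0],[0,0,0.035,0,0,0],[0,0,0,0,0,0]]]';python3 -m jog '[[[-0.008,0.012,0.003,0,0,0],[-0.004,0.01,0,0,0,0]]]'
```

```text
clock: 14.0
eef_pos: [0.4823, -0.2551, 0.0855]
tool_rot: [-0.006, 1.0, 0.0, 0.0]
ft_force: [-0.5, 0.1, 0.7]
grip_width: -0.0002
clock: 14.25
eef_pos: [0.4965, -0.2318, 0.0851]
tool_rot: [-0.006, 1.0, -0.001, 0.002]
ft_force: [-0.9, -1.0, -0.7]
grip_width: -0.0
```

Now I'll sweep along the arc.

```bash
python3 -m jog '[[[-0.011,0.0115,0,0,0,0],[-0.011,0.0115,0,0,0,0]]]';python3 -m jog '[[[-0.012,0.009,0,0,0,0],[-0.012,0.009,0,0,0,0]]]';python3 -m jog '[[[-0.014,0.0065,0,0,0,0],[-0.014,0.0065,0,0,0,0]]]'
```

```text
clock: 14.5
eef_pos: [0.5208, -0.207, 0.0876]
tool_rot: [-0.007, 1.0, -0.002, 0.004]
ft_force: [-0.2, -0.1, -0.1]
grip_width: 0.0003
clock: 14.75
eef_pos: [0.547, -0.1871, 0.0886]
tool_rot: [-0.007, 1.0, -0.002, 0.005]
ft_force: [-0.7, -0.6, 0.4]
grip_width: 0.0002
clock: 15.0
eef_pos: [0.5768, -0.1726, 0.0887]
tool_rot: [-0.007, 1.0, -0.002, 0.005]
ft_force: [-0.7, -0.7, 0.6]
grip_width: -0.0004
```

```bash
python3 -m jog '[[[-0.008,0.001,0.001,0,0,0]]]';python3 -m jog '[[[-0.005,0,0.001,0,0,0]]]';python3 -m jog '[[[-0.004,0,0,0,0,0]]]';python3 -m jog '[[[-0.004,0,0,0,0,0]]]'
```

```text
clock: 15.12
eef_pos: [0.586, -0.1708, 0.0877]
tool_rot: [-0.008, 1.0, -0.002, 0.005]
ft_force: [-0.6, -0.0, 1.0]
grip_width: 0.0004
clock: 15.25
eef_pos: [0.5915, -0.1706, 0.0865]
tool_rot: [-0.008, 1.0, -0.002, 0.005]
ft_force: [-1.0, -0.2, 2.0]
grip_width: -0.0004
clock: 15.38
eef_pos: [0.5955, -0.1705, 0.0862]
tool_rot: [-0.008, 1.0, -0.002, 0.004]
ft_force: [-0.2, 0.2, -0.4]
grip_width: 0.0001
clock: 15.5
eef_pos: [0.5973, -0.1705, 0.0859]
tool_rot: [-0.007, 1.0, -0.002, 0.002]
ft_force: [-11.1, 0.6, 7.9]
grip_width: 0.0002
```

```bash
python3 -m jog '[[[-0.004,0,0,0,0,0]]]'; python3 -m jog '[[[0.03,-0.005,0,0,0,0],[0.03,-0.005,-0.02,0,0,0],[0,0,-0.06,0,0,0],[0,0,-0.06,0,0,0],[0.06,-0.04,-0.03,0,0,0],[0.06,-0.05,0,0,0,0],[0.04,-0.05,0,0,0,0],[0,0,0,0,0,0],[0,0,0,0,0,0]]]'
python3 - <<'E'
from m import *
a=save('scene','pics/s2.png');b=save('side','pics/d2.png');measure(a);measure(b)
A=cv2.resize(a['pixels'][105:215,125:265],None,fx=4,fy=4,interpolation=3)[:,:,::-1]
B=cv2.resize(b['pixels'][200:350,205:375],None,fx=4.7,fy=4.7,interpolation=3)[:,:,::-1]
cv2.imwrite('pics/a2.png',A);cv2.imwrite('pics/b2.png',B)
E
```

```text
clock: 15.62
eef_pos: [0.5971, -0.1704, 0.0858]
tool_rot: [-0.007, 1.0, -0.001, -0.002]
ft_force: [-14.0, 1.8, 9.9]
grip_width: -0.0001
clock: 16.75
eef_pos: [0.3971, -0.3091, 0.2556]
tool_rot: [-0.005, 1.0, -0.003, -0.002]
ft_force: [0.7, -0.0, 0.8]
grip_width: 0.0001
strip (array([ 0.5812, -0.0165]), np.float64(-3.02), array([581.5, -16.8]), array([ 2.8, 11.2]), 5)
bottle (array([ 0.4975, -0.0335]), np.float64(5.17), array([495.4, -33.3]), array([158.2,  60.6]), 505)
strip (array([ 0.4212, -0.0362]), np.float64(89.63), array([421.2, -35.5]), array([32.1, 49.5]), 140)
bottle (array([ 0.4758, -0.035 ]), np.float64(38.43), array([478.4, -33.9]), array([100.4,  84.1]), 603)
```

View pics/a2.png

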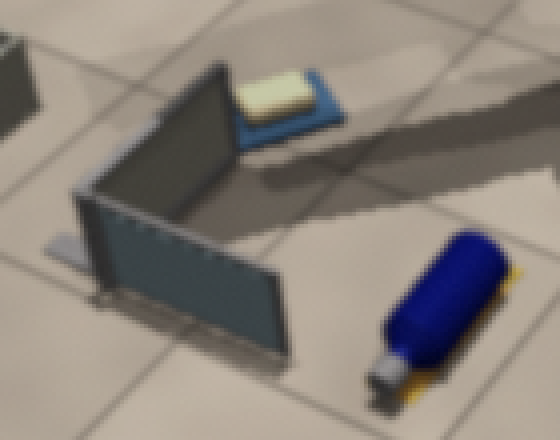

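View pics/b2.png

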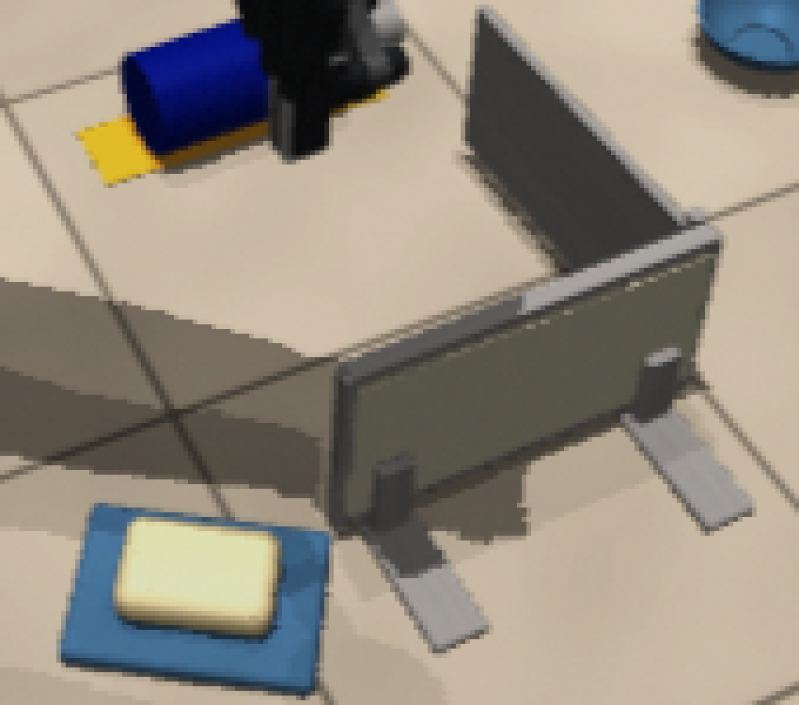

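The crops show the flap square to its frame, with its free top corner at b2 (482,8) and a2 (282,270). The frame and soap have the same pixels as before, and the bottle lies on the strip. One numeric check of the angle, then I'll hand in.

Run:
```python
from m import *
a=load('pics/s2.png');b=load('pics/d2.png')
e=[ray(b,(482/4.7+204.6,8/4.7+199.6),.118),ray(a,(282/4+124.6,270/4+104.6),.118)]
for p in e:print(p.round(4),'angle',np.arctan2(p[1]+.32,.62-p[0]).round(3))
print(bot.get_obs()['ft_force']); bot.job_done()
```

```text
[ 0.6093 -0.1294  0.118 ] angle 1.515
[ 0.6076 -0.1208  0.118 ] angle 1.509
[ 0.58979579  0.22733246 -0.07918452]
the job is handed in; nothing more can be done
```

I rolled the bottle to the left onto the yellow strip in four fingertip strokes on its top. I then pushed the flap mirror open from behind until it met its stop, backed away and handed the job in at about 17 s of the 61 s.

- **Bottle:** its axis lies about 1–2 mm from the strip's middle line. It is still skewed about 2° to the strip, as it was at the start; I did not correct that.
- **Flap:** it stopped firmly, with about 14 N on the finger and no further travel. The last two camera views put it at about 1.51 rad instead of 1.55; that gap is about what the guessed corner and hinge positions allow, so I went by the stop.
- **Other things:** the frame and soap sit at the same pixels as before, and the arm was clear of everything at the end. I did not measure the mug, jar, brush, comb or tumbler at the end, but the finger worked only at the bottle and in the mirror's wedge.

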